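# Feel round the ground flange of a desiccator base for chips

## Robot

A 6-joint arm with a two-finger parallel gripper is mounted at the origin on the work surface. World frame = base frame: x ahead of the robot, y to its left, z up, the work surface at z = 0. Lengths are in m, angles in rad, forces in N, time in s.
With the tool pointing down it reaches from about 0.35 to 0.975 m from the base axis. Payload 4.9 kg.
Tool frame: the origin (TCP) lies midway between the tips of the shut fingers; the grasp point (between the pads) lies 19 mm behind it; z points along the fingers, y is the direction in which the jaws open and shut (so a half turn about z gives the same grasp; the last joint's range is limited). The gripper opens to 85 mm and grips with 20 to 120 N. Pads are 22 mm wide; open, the fingers measure 114 mm over their backs; the gripper's body (76 mm by 85 mm) begins 54 mm behind the grasp point. The pads swing forward as they close: fully open they stand 13 mm farther back than shut.
Start: joints at [-1.278, 0.053, 1.613, -0, 1.476, -0.119], TCP at [0.25, -0.573, 0.231] pointing down, gripper open.
Joint ranges: [-3.01, 3.01], [-1.01, 2.22], [0.06, 2.58], [-1.02, 4.17], [0.09, 2.62], [-3.14, 3.14]. Speed limits (rad/s): [2.57, 2.57, 3.14, 3.14, 3.14, 3.14].

## Interface

Orientations are given as a unit quaternion [w, x, y, z].
In Python, from plant import manip, cams gives the robot as it stands.
- The arm moves only by the tool jog_arm, never from a script. Its argument "targets" is a list of rows, each a list of 4 numbers: the shift along the tool's x, y, z in m, then the turn about the tool's z in degrees. A call has 1 to 5 rows; each row is the pose to reach, as a shift and turn from the pose commanded when the call began, along the tool's axes at that moment; what a row does not reach only later rows make up. A row lasts 1/12 s, in which the tool goes at most 41.7 mm and 7.16 degrees, less where a joint would pass 70% of its speed; a pose out of reach is approached as far as the arm can. A call with a gripper value outside its range is refused whole. "fingers" is the opening, from 0 (shut) to 1 (fully open), set as the call begins (left out, the last holds). The fingers move at their own pace and stop on an object; the grip force is fixed at half the most. Time passes only in rows, so rows that repeat a pose let the fingers close. It gives the time, the measured TCP pose, the force and the opening at its end, in the units of the state.
- manip.state(): the state, without advancing time (a new reading comes with each control period).
- cams.grab_frame(name): name is "side" or "top"; returns the picture (480x640x3 uint8, red, green, blue); there is no depth.
- cams.get_calibration(name): a dict with "camera_matrix" (3x3 intrinsics, pixels), "cam_to_world" (4x4, takes a point from camera to world coordinates). Camera axes: x right, y up, looking along -z (the intrinsics and any distortion apply to the point x, -y, -z); pixel columns grow to the right and rows downward; lengths in m; the calibration is good to about 2 mm. A picture is of the moment at which its call begins. get_calibration takes no time and is no camera call.
- manip.job_done(): hands the job in, once; it reports no verdict.
The state is a dict: "time": time; "joint_pos": joint angles; "joint_vel": joint speeds; "joint_efforts": joint torques, N m; "tool_pos": TCP position; "tool_rot": TCP orientation; "contact_force": force on the tool from outside, world axes, zero at the start; "ft_torque": the same for the moment, N m; "gripper_width": opening from 0.0 (shut) to 1.0 (fully open).
Only numpy, scipy, OpenCV 4.12 (cv2) and the standard library are available. Lean on these libraries where they do the work, as an engineer would, in place of code of your own. Each camera call takes 0.05 s, during which the arm holds its last target. There are 200 camera calls.

## Task

Before the open desiccator base is greased and shut, feel its flat ground-glass flange for chips: with your fingertips held together, touch it lightly above the side neck, run them clockwise (seen from above) once all the way round on the flange, keeping in touch with the glass, until you are above the neck again, then lift clear. Press gently, do not reach down into the bowl where the crucibles stand, and leave the base and everything else on the bench where it is.

Things in the scene. Friction and masses are not known exactly. Their poses are not given: they have to be found in the camera images.
- desiccator: open glass desiccator base, loose, 2.4 kg: a bowl 181 mm across, 125 mm high in all, standing on a foam pad. Origin: centre of the underside; z up; x points along the side neck (glass stub, black screw cap, white hose tap; 63 to 104 mm above the origin, reaching 164 mm from the axis, all below the flange). Inside, a white perforated plate, top 64 mm above the origin, carries three crucibles
- pad (a joint): squeeze (m) of the soft dark foam pad, 210 x 210 x 20 mm, under the desiccator base: about 0 under the glass alone; each further 10 N of push squeezes it about 4 mm, the flange sinking with it and rising again after. It stops hard at 12 mm
- flange (a point): centre of the flange's opening, level with its top face. The flange is the frosted glass ring round the bowl's mouth: flat, level, outer diameter 212 mm, inner 164 mm (24 mm wide, centre line of radius 94 mm), 16 mm thick, its top face 125 mm above the base's origin, about 145 mm above the bench. Axes as the desiccator base
- flange_0 (a point): point on the top face of the flange, in the middle of its width, directly above the side neck: where the round starts and ends
- flange_1 (a point): point on the top face of the flange, in the middle of its width, 40 degrees clockwise (seen from above) from the side neck
- flange_2 (a point): point on the top face of the flange, in the middle of its width, 80 degrees clockwise (seen from above) from the side neck
- flange_3 (a point): point on the top face of the flange, in the middle of its width, 120 degrees clockwise (seen from above) from the side neck
- flange_4 (a point): point on the top face of the flange, in the middle of its width, 160 degrees clockwise (seen from above) from the side neck
- flange_5 (a point): point on the top face of the flange, in the middle of its width, 200 degrees clockwise (seen from above) from the side neck
- flange_6 (a point): point on the top face of the flange, in the middle of its width, 240 degrees clockwise (seen from above) from the side neck
- flange_7 (a point): point on the top face of the flange, in the middle of its width, 280 degrees clockwise (seen from above) from the side neck
- flange_8 (a point): point on the top face of the flange, in the middle of its width, 320 degrees clockwise (seen from above) from the side neck
- crucible_1: porcelain crucible, an open cup 41 mm across the mouth and 36 mm high, standing on the perforated plate inside the desiccator base, its rim 25 mm below the flange; a sample is in it, not to be touched. Origin: centre of its underside
- crucible_2: second crucible, the same
- crucible_3: third crucible, the same
- lid: the desiccator's glass lid, standing flange down on the bench to the left or right: 212 mm across, domed, with a glass knob, 110 mm high, 1.1 kg; bystander, origin at the centre of its underside
- beaker_large: glass beaker 104 mm across, 125 mm high; bystander, origin at the centre of its underside
- beaker_small: glass beaker 60 mm across, 75 mm high; bystander, origin at the centre of its underside
- jar: small jar of grease with metal cap, 60 mm across, 52 mm high; bystander, origin at the centre of its underside
- meter: hand-held field meter in a dark rubber case with blue face, 85 x 190 x 45 mm, lying flat; bystander, origin at the centre of its underside
- tongs: steel crucible tongs lying flat, about 245 mm long and 8 mm high (pivot 10 mm), jaws towards their x; bystander, origin by the pivot, on the bench

How it is judged:
On the way, in this order (a step that is already met when the one before it is completed fails the run):
1. the fingertips touch the flange above the side neck (horizontal distance between the grasp point and flange_0 below 0.016 m and contact force between the fingers and desiccator above 0.2 N), for 0.05 s.
2. still on the flange 40 degrees clockwise of the neck (horizontal distance between the grasp point and flange_1 below 0.016 m and contact force between the fingers and desiccator above 0.2 N), for 0.05 s.
3. still on the flange 80 degrees clockwise of the neck (horizontal distance between the grasp point and flange_2 below 0.016 m and contact force between the fingers and desiccator above 0.2 N), for 0.05 s.
4. still on the flange 120 degrees clockwise of the neck (horizontal distance between the grasp point and flange_3 below 0.016 m and contact force between the fingers and desiccator above 0.2 N), for 0.05 s.
5. still on the flange 160 degrees clockwise of the neck (horizontal distance between the grasp point and flange_4 below 0.016 m and contact force between the fingers and desiccator above 0.2 N), for 0.05 s.
6. still on the flange 200 degrees clockwise of the neck (horizontal distance between the grasp point and flange_5 below 0.016 m and contact force between the fingers and desiccator above 0.2 N), for 0.05 s.
7. still on the flange 240 degrees clockwise of the neck (horizontal distance between the grasp point and flange_6 below 0.016 m and contact force between the fingers and desiccator above 0.2 N), for 0.05 s.
8. still on the flange 280 degrees clockwise of the neck (horizontal distance between the grasp point and flange_7 below 0.016 m and contact force between the fingers and desiccator above 0.2 N), for 0.05 s.
9. still on the flange 320 degrees clockwise of the neck (horizontal distance between the grasp point and flange_8 below 0.016 m and contact force between the fingers and desiccator above 0.2 N), for 0.05 s.
10. back on the flange above the neck: the round is complete (all of step 1), for 0.05 s.
At the end, for the whole second after the job is handed in: Fingertips went once clockwise round the flange, touching (0.2 to 20 N) within 16 mm of mid-width at each 40 degrees, neck to neck. Robot clear; base upright (3 degrees), at rest, within 20 mm of its start; crucibles within 22 mm, lid, beakers, jar, meter, tongs within 15 mm of theirs (angle between desiccator's own z axis and vertical below 0.05 rad and distance of desiccator from where it was at the start of the episode below 0.02 m and linear speed of desiccator below 0.02 m/s and distance of each of crucible_1, crucible_2, crucible_3 from where it was at the start of the episode below 0.022 m and distance of each of lid, beaker_large, beaker_small, jar, meter, tongs from where it was at the start of the episode below 0.015 m).
It fails at once if the glass is pressed harder than 20 N (contact force between the fingers and desiccator above 20 N).
It fails at once if the desiccator base is lifted (more than 8 mm), tipped (more than 5 degrees) or shoved (more than 20 mm) (height (world z) of flange above 0.153 m or angle between desiccator's own z axis and vertical above 0.09 rad or distance of desiccator from where it was at the start of the episode above 0.02 m).
It fails at once if the fingertips reach down into the bowl (horizontal distance between the grasp point and flange below 0.066 m and z of the grasp point in the frame of flange below 0.01 m).
It fails at once if a crucible is touched or disturbed (contact force between the fingers and crucible_1 above 0.3 N or contact force between the fingers and crucible_2 above 0.3 N or contact force between the fingers and crucible_3 above 0.3 N or distance of any of crucible_1, crucible_2, crucible_3 from where it was at the start of the episode above 0.022 m or angle between any of crucible_1, crucible_2, crucible_3's own z axis and vertical above 0.2 rad).
It fails at once if a bystander (lid, beaker, jar, meter, tongs) is moved more than 15 mm (distance of any of lid, beaker_large, beaker_small, jar, meter, tongs from where it was at the start of the episode above 0.015 m).
It also fails if it takes over 64 s, if anything falls off the work surface, if the arm or the gripper's body presses on something with over 40 N, if the wrist force passes 120 N, or if a joint passes its speed limit or range.

## Working session

There is one attempt and no reset: what is moved stays moved. The work goes in short steps, Python scripts to look and compute and a tool call to move; the robot and the scene stay as the last step left them, time stands still between calls to the robot, and variables do not carry over. Pictures are saved under pics/ and viewed, about 8 in all and at most 12, crops included, and the job is handed in when it is done.

Besides the shell and the picture viewer there is one more tool, called after "Emit:" as name(argument=value, ...), one argument or row to a line, values as JSON. jog_arm: Moves the arm, as the interface text tells. Its arguments: {"type":"object","properties":{"targets":{"type":"array"},"fingers":{"type":"number"}},"required":["targets"]}

```bash
mkdir -p pics; python3 - <<'E'
from plant import manip,cams
import cv2,numpy as np
s=manip.state();print({k:np.round(v,3).tolist() for k,v in s.items()})
for n in("top","side"):
    im=cams.grab_frame(n);cv2.imwrite(f"pics/{n}0.png",im[:,:,::-1])
    c=cams.get_calibration(n);print({k:np.round(v,3).tolist() if not isinstance(v,str) else v for k,v in c.items()})
E
```

```text
{'time': 0.0, 'joint_pos': [-1.278, 0.053, 1.614, 0.0, 1.476, -0.119], 'joint_vel': [0.001, 0.0, -0.0, 0.001, 0.0, -0.002], 'joint_efforts': [-0.001, -39.368, -37.018, -0.0, 0.007, 0.0], 'tool_pos': [0.25, -0.572, 0.23], 'tool_rot': [-0.001, 0.979, 0.204, -0.0], 'contact_force': [0.067, 0.556, 0.708], 'ft_torque': [-0.012, 0.023, 0.005], 'gripper_width': 1.005}
{'camera_matrix': [[490.487, 0.0, 318.241], [0.0, 490.487, 235.046], [0.0, 0.0, 1.0]], 'cam_to_world': [[-0.024, 0.998, -0.065, 0.437], [-1.0, -0.023, 0.009, 0.01], [0.007, 0.065, 0.998, 1.299], [0.0, 0.0, 0.0, 1.0]]}
{'camera_matrix': [[444.72, 0.0, 318.178], [0.0, 444.72, 236.784], [0.0, 0.0, 1.0]], 'cam_to_world': [[-0.869, 0.293, -0.399, 0.067], [-0.495, -0.487, 0.72, 0.861], [0.017, 0.823, 0.568, 0.788], [0.0, 0.0, 0.0, 1.0]]}
```

View pics/top0.png

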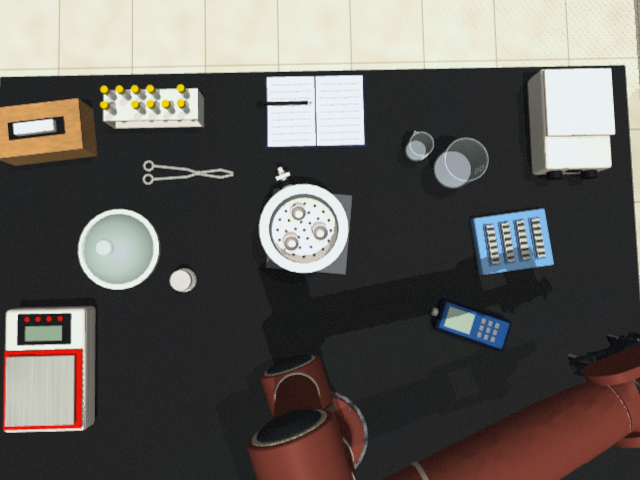

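View pics/side0.png

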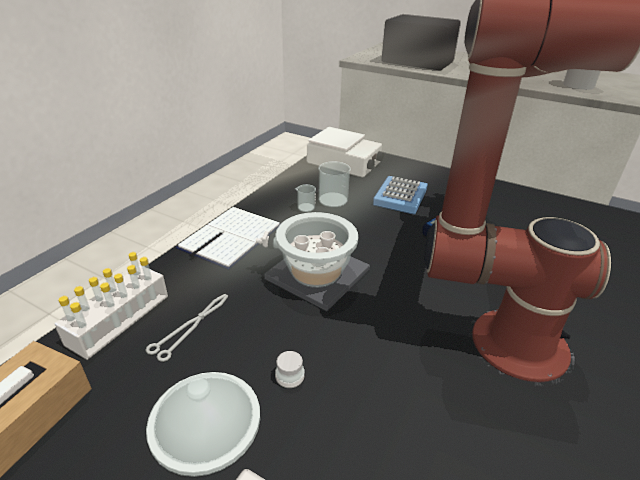

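Top: flange ring centred about (304,228), radius about 45 px, neck with white tap at (282,174). Nothing tall is near the ring. The beakers are at (420-460,155), the tongs at (190,173), the jar at (183,280).

```bash
cat > h.py <<'E'
from plant import manip,cams
import cv2,numpy as np
def ray(n,px,z):
    c=cams.get_calibration(n);K=np.array(c["camera_matrix"]);T=np.array(c["cam_to_world"])
    p=np.asarray(px,float).reshape(-1,2)
    d=np.c_[(p[:,0]-K[0,2])/K[0,0],-(p[:,1]-K[1,2])/K[1,1],-np.ones(len(p))]@T[:3,:3].T
    return (T[:3,3]+d*((z-T[2,3])/d[:,2])[:,None])[:,:2]
def circ(P):
    A=np.c_[2*P,np.ones(len(P))];x=np.linalg.lstsq(A,(P**2).sum(1),rcond=None)[0]
    return x[:2],np.sqrt(x[2]+x[0]**2+x[1]**2)
def fit(P):
    for _ in range(6):
        c,r=circ(P);e=abs(np.hypot(*(P-c).T)-r);P=P[e<max(.0015,2*e.std())]
    return c,r,len(P),e.std()
E
python3 - <<'E'
from h import *
im=cv2.imread("pics/top0.png");g=cv2.cvtColor(im,cv2.COLOR_BGR2GRAY)
# radial edge samples about rough centre
for lo,hi,sgn,name in((38,52,-1,"outer"),(28,41,1,"inner")):
    P=[]
    for a in np.linspace(0,2*np.pi,180,endpoint=False):
        r=np.arange(lo,hi,.25);x=(304.5+r*np.cos(a)).astype(np.float32);y=(228+r*np.sin(a)).astype(np.float32)
        v=cv2.remap(g,x[None],y[None],cv2.INTER_LINEAR)[0].astype(float);d=sgn*(np.roll(v,-4)-np.roll(v,4))[4:-4]
        i=d.argmax()+4;P.append((x[i],y[i]))
    for z in(.145,.129): print(name,z,fit(ray("top",P,z)))
sub=g[160:186,268:300];_,m=cv2.threshold(sub,140,255,0)
n,l,st,ce=cv2.connectedComponentsWithStats(m);print([(s.tolist(),(c+[268,160]).tolist()) for s,c in zip(st,ce)][1:])
big=cv2.resize(im[155:285,240:370],None,fx=4.5,fy=4.5,interpolation=cv2.INTER_CUBIC);cv2.imwrite("pics/crop1.png",big)
ims=cv2.imread("pics/side0.png");cv2.imwrite("pics/crop2.png",cv2.resize(ims[200:310,240:380],None,fx=5,fy=5,interpolation=cv2.INTER_CUBIC))
E
```

```text
outer 0.145 (array([0.53013372, 0.03482072]), np.float64(0.10565815628270914), 176, np.float64(0.0003335304455214794))
outer 0.129 (array([0.53142685, 0.03516165]), np.float64(0.10712314192992466), 176, np.float64(0.00033815495661261065))
inner 0.145 (array([0.52944937, 0.03462671]), np.float64(0.08198234217349633), 169, np.float64(0.00027768381197349916))
inner 0.129 (array([0.530733  , 0.03496494]), np.float64(0.08311905474576727), 169, np.float64(0.0002815339908266893))
[([8, 7, 14, 14, 110], [281.93636363636364, 174.2]), ([21, 24, 11, 2, 15], [294.93333333333334, 184.73333333333335])]
```

View pics/crop1.png

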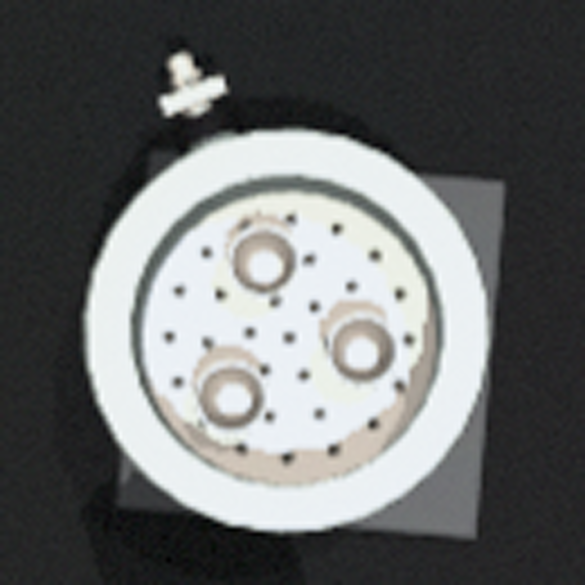

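```bash
python3 - <<'E'
from h import *
C=np.array([.530,.0348])
for px,z in(((280.4,168.8),.103),((282.9,176.1),.103),((281.9,174.2),.103)):
    v=ray("top",px,z)[0]-C;print(z,np.round(v,4),np.hypot(*v),np.degrees(np.arctan2(v[1],v[0])))
print(cams.get_calibration("top").keys())
E
```

```text
0.103 [0.1505 0.054 ] 0.15987350096409433 19.738571643725738
0.103 [0.1322 0.0482] 0.14068688415417765 20.02858226288009
0.103 [0.137  0.0506] 0.145990151785004 20.260297619663078
dict_keys(['camera_matrix', 'cam_to_world'])
```

Emit:
jog_arm(
  targets=[
    [0, 0, 0, 6],
    [0, 0, 0, 12],
    [0, 0, 0, 18],
    [0, 0, 0, 23.6],
    [0, 0, 0, 23.6],
  ],
  fingers=0,
)

```text
time: 0.52
tool_pos: [0.2501, -0.5724, 0.2306]
tool_rot: [-0.001, 1.0, -0.001, -0.0]
contact_force: [-0.2, 0.2, -0.2]
gripper_width: 0.296
```

Emit:
jog_arm(
  targets=[
    [0.018, -0.032, 0, 0],
    [0.037, -0.064, 0, 0],
    [0.055, -0.096, 0, 0],
    [0.074, -0.128, 0, 0],
    [0.092, -0.16, 0, 0],
  ],
)

```text
time: 0.93
tool_pos: [0.3426, -0.4111, 0.2309]
tool_rot: [-0.0, 1.0, 0.001, -0.0]
contact_force: [0.6, 0.3, 0.8]
gripper_width: -0.002
```

Emit:
jog_arm(
  targets=[
    [0.018, -0.032, 0, 0],
    [0.037, -0.064, 0, 0],
    [0.055, -0.096, 0, 0],
    [0.074, -0.128, 0, 0],
    [0.092, -0.16, 0, 0],
  ],
)

```text
time: 1.35
tool_pos: [0.4347, -0.251, 0.2311]
tool_rot: [-0.0, 1.0, 0.001, 0.0]
contact_force: [0.0, 0.1, -0.8]
gripper_width: -0.002
```

Emit:
jog_arm(
  targets=[
    [0.018, -0.032, 0, 0],
    [0.037, -0.064, 0, 0],
    [0.055, -0.096, 0, 0],
    [0.074, -0.128, 0, 0],
    [0.092, -0.16, 0, 0],
  ],
)

```text
time: 1.77
tool_pos: [0.5267, -0.0909, 0.2311]
tool_rot: [0.0, 1.0, 0.001, -0.0]
contact_force: [0.3, 0.5, 0.4]
gripper_width: 0.0
```

Emit:
jog_arm(
  targets=[
    [0.018, -0.032, 0, 0],
    [0.037, -0.064, 0, 0],
    [0.055, -0.096, 0, 0],
    [0.074, -0.128, 0, 0],
    [0.092, -0.16, 0, 0],
  ],
)

```text
time: 2.18
tool_pos: [0.6187, 0.0691, 0.2309]
tool_rot: [0.0, 1.0, 0.002, -0.0]
contact_force: [0.3, -0.3, 1.1]
gripper_width: 0.0
```

Emit:
jog_arm(
  targets=[
    [0, 0, 0.02, 0],
    [0, 0, 0.04, 0],
    [0, 0, 0.05, 0],
    [0, 0, 0.055, 0],
    [0, 0, 0.055, 0],
  ],
)

```text
time: 2.6
tool_pos: [0.6171, 0.0669, 0.1744]
tool_rot: [-0.0, 1.0, 0.0, -0.002]
contact_force: [-0.7, 0.1, 0.0]
gripper_width: -0.004
```

Emit:
jog_arm(
  targets=[
    [0.001, 0, 0.01, 0],
    [0.001, 0, 0.018, 0],
    [0.001, 0, 0.023, 0],
    [0.001, 0, 0.025, 0],
    [0.001, 0, 0.025, 0],
  ],
)

```text
time: 3.02
tool_pos: [0.6188, 0.0671, 0.1506]
tool_rot: [-0.0, 1.0, -0.0, -0.001]
contact_force: [-0.4, 0.3, 0.4]
gripper_width: 0.002
```

```bash
python3 - <<'E'
from h import *
a=cams.grab_frame("side")[180:310,230:390,::-1];b=cams.grab_frame("top")[130:290,220:400,::-1]
f=lambda a:cv2.resize(a,(395,int(395*a.shape[0]/a.shape[1])),interpolation=cv2.INTER_CUBIC)
a,b=f(a),f(b);h=max(len(a),len(b));o=np.zeros((h,795,3),np.uint8);o[:len(a),:395]=a;o[:len(b),400:]=b
cv2.imwrite("pics/near.png",o)
E
```

```text
(no output)
```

View pics/near.png

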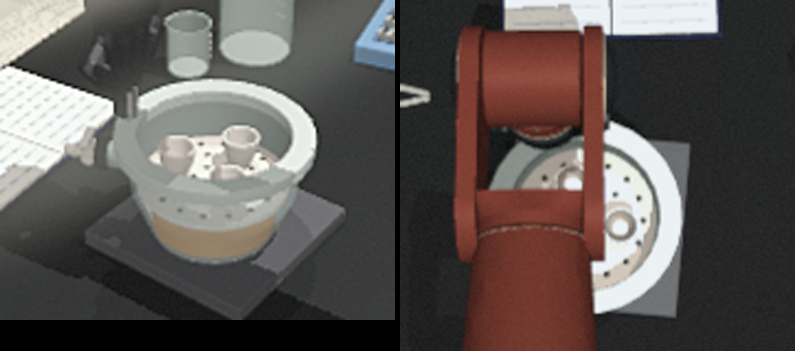

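Side view: the shut fingertips, at crop pixel (130,112), are just over the ring above the neck. I'll descend slowly.

Emit:
jog_arm(
  targets=[
    [0, 0, 0.001, 0],
    [0, 0, 0.002, 0],
    [0, 0, 0.003, 0],
    [0, 0, 0.004, 0],
    [0, 0, 0.005, 0],
  ],
)

```text
time: 3.53
tool_pos: [0.6193, 0.0672, 0.1463]
tool_rot: [-0.0, 1.0, -0.0, 0.0]
contact_force: [0.4, -1.0, 1.0]
gripper_width: 0.003
```

Emit:
jog_arm(
  targets=[
    [0, 0, 0.0005, 0],
    [0, 0, 0.001, 0],
    [0, 0, 0.001, 0],
    [0, 0, 0.001, 0],
    [0, 0, 0.001, 0],
  ],
)

```text
time: 3.95
tool_pos: [0.6192, 0.0672, 0.1454]
tool_rot: [-0.0, 1.0, -0.0, 0.0]
contact_force: [0.7, -0.8, 0.2]
gripper_width: -0.006
```

Emit:
jog_arm(
  targets=[
    [0, 0, 0.0005, 0],
    [0, 0, 0.001, 0],
    [0, 0, 0.0015, 0],
    [0, 0, 0.002, 0],
    [0, 0, 0.002, 0],
  ],
)

```text
time: 4.37
tool_pos: [0.6194, 0.0672, 0.1438]
tool_rot: [-0.0, 1.0, -0.0, 0.0]
contact_force: [-1.1, 0.8, 2.9]
gripper_width: 0.003
```

Emit:
jog_arm(
  targets=[
    [0, 0, 0.0005, 0],
    [0, 0, 0.001, 0],
    [0, 0, 0.001, 0],
    [0, 0, 0.001, 0],
    [0, 0, 0.001, 0],
  ],
)

```text
time: 4.78
tool_pos: [0.6195, 0.0672, 0.1429]
tool_rot: [0.0, 1.0, -0.0, 0.0]
contact_force: [-0.7, -0.5, 6.2]
gripper_width: 0.003
```

```bash
python3 - <<'E'
import numpy as np
p=lambda t:.094*np.array([np.cos(np.radians(t)),-np.sin(np.radians(t))])
for k in range(9):
    a=20-40*k
    print(a-40,(np.array([.53,-.0348])+p(a-40)).round(4)*[1,-1],[[*(p(a-8*i)-p(a)).round(3).tolist(),0,0] for i in range(1,6)])
E
```

```text
-20 [0.6183 0.0027] [[0.004, 0.013, 0, 0], [0.005, 0.026, 0, 0], [0.005, 0.039, 0, 0], [0.004, 0.052, 0, 0], [0.0, 0.064, 0, 0]]
-60 [ 0.577  -0.0466] [[-0.005, 0.012, 0, 0], [-0.012, 0.023, 0, 0], [-0.021, 0.033, 0, 0], [-0.03, 0.042, 0, 0], [-0.041, 0.049, 0, 0]]
-100 [ 0.5137 -0.0578] [[-0.012, 0.006, 0, 0], [-0.024, 0.01, 0, 0], [-0.037, 0.012, 0, 0], [-0.05, 0.013, 0, 0], [-0.063, 0.011, 0, 0]]
-140 [ 0.458  -0.0256] [[-0.013, -0.003, 0, 0], [-0.025, -0.008, 0, 0], [-0.036, -0.015, 0, 0], [-0.047, -0.023, 0, 0], [-0.056, -0.032, 0, 0]]
-180 [0.436  0.0348] [[-0.008, -0.011, 0, 0], [-0.014, -0.022, 0, 0], [-0.018, -0.035, 0, 0], [-0.021, -0.047, 0, 0], [-0.022, -0.06, 0, 0]]
-220 [0.458  0.0952] [[0.001, -0.013, 0, 0], [0.004, -0.026, 0, 0], [0.008, -0.038, 0, 0], [0.014, -0.05, 0, 0], [0.022, -0.06, 0, 0]]
-260 [0.5137 0.1274] [[0.009, -0.009, 0, 0], [0.019, -0.018, 0, 0], [0.031, -0.024, 0, 0], [0.043, -0.029, 0, 0], [0.056, -0.032, 0, 0]]
-300 [0.577  0.1162] [[0.013, -0.001, 0, 0], [0.026, -0.001, 0, 0], [0.039, 0.001, 0, 0], [0.052, 0.005, 0, 0], [0.063, 0.011, 0, 0]]
-340 [0.6183 0.0669] [[0.011, 0.007, 0, 0], [0.021, 0.016, 0, 0], [0.029, 0.026, 0, 0], [0.036, 0.037, 0, 0], [0.041, 0.049, 0, 0]]
```

Emit:
jog_arm(
  targets=[
    [0.003, 0.013, 0, 0],
    [0.004, 0.026, 0, 0],
    [0.004, 0.039, 0, 0],
    [0.003, 0.052, 0, 0],
    [-0.001, 0.064, 0, 0],
  ],
)

```text
time: 5.2
tool_pos: [0.6191, 0.0026, 0.1431]
tool_rot: [-0.0, 1.0, -0.0, 0.001]
contact_force: [0.0, 2.8, 4.9]
gripper_width: -0.002
```

Emit:
jog_arm(
  targets=[
    [-0.005, 0.012, 0, 0],
    [-0.012, 0.023, 0, 0],
    [-0.021, 0.033, 0, 0],
    [-0.03, 0.042, 0, 0],
    [-0.041, 0.049, 0, 0],
  ],
)

```text
time: 5.62
tool_pos: [0.5777, -0.047, 0.1431]
tool_rot: [0.0, 1.0, -0.0, 0.002]
contact_force: [2.6, 0.8, 5.4]
gripper_width: 0.002
```

Emit:
jog_arm(
  targets=[
    [-0.012, 0.006, 0, 0],
    [-0.024, 0.01, 0, 0],
    [-0.037, 0.012, 0, 0],
    [-0.05, 0.013, 0, 0],
    [-0.063, 0.011, 0, 0],
  ],
)

```text
time: 6.03
tool_pos: [0.5144, -0.0582, 0.1432]
tool_rot: [0.001, 1.0, -0.001, 0.002]
contact_force: [2.6, -0.3, 5.8]
gripper_width: -0.003
```

```bash
python3 - <<'E'
from h import *
a=cv2.cvtColor(cv2.imread("pics/side0.png"),cv2.COLOR_BGR2GRAY);b=cv2.cvtColor(cams.grab_frame("side"),cv2.COLOR_RGB2GRAY)
cv2.imwrite("pics/mid.png",b)
for n,(y0,y1,x0,x1) in dict(crucibles=(230,256,292,340),neck=(226,250,254,276),bowlfront=(235,290,280,350)).items():
    r=cv2.matchTemplate(b[y0-12:y1+12,x0-12:x1+12],a[y0:y1,x0:x1],cv2.TM_CCOEFF_NORMED);_,v,_,l=cv2.minMaxLoc(r);print(n,v,l[0]-12,l[1]-12)
E
```

```text
crucibles 0.7400689125061035 0 1
neck 0.9881230592727661 0 0
bowlfront 0.9197763800621033 0 1
```

Base has not moved (about 1 px of sink). I'll carry on round.

Emit:
jog_arm(
  targets=[
    [-0.013, -0.003, 0, 0],
    [-0.025, -0.008, 0, 0],
    [-0.036, -0.015, 0, 0],
    [-0.047, -0.023, 0, 0],
    [-0.056, -0.032, 0, 0],
  ],
)

```text
time: 6.5
tool_pos: [0.4582, -0.0261, 0.143]
tool_rot: [0.002, 1.0, -0.001, 0.001]
contact_force: [2.0, -2.0, 4.6]
gripper_width: 0.001
```

Emit:
jog_arm(
  targets=[
    [-0.008, -0.011, 0, 0],
    [-0.014, -0.022, 0, 0],
    [-0.018, -0.035, 0, 0],
    [-0.021, -0.047, 0, 0],
    [-0.022, -0.06, 0, 0],
  ],
)

```text
time: 6.92
tool_pos: [0.436, 0.0339, 0.1427]
tool_rot: [0.002, 1.0, -0.0, 0.001]
contact_force: [0.5, -4.6, 5.6]
gripper_width: -0.001
```

Emit:
jog_arm(
  targets=[
    [0.001, -0.013, 0, 0],
    [0.004, -0.026, 0, 0],
    [0.008, -0.038, 0, 0],
    [0.014, -0.05, 0, 0],
    [0.022, -0.06, 0, 0],
  ],
)

```text
time: 7.33
tool_pos: [0.4575, 0.0943, 0.1423]
tool_rot: [0.002, 1.0, -0.0, -0.001]
contact_force: [-2.7, -2.8, 7.6]
gripper_width: 0.001
```

Emit:
jog_arm(
  targets=[
    [0.009, -0.009, 0, 0],
    [0.019, -0.018, -0.0005, 0],
    [0.031, -0.024, -0.0005, 0],
    [0.043, -0.029, -0.0005, 0],
    [0.056, -0.032, -0.0005, 0],
  ],
)

```text
time: 7.75
tool_pos: [0.5132, 0.1266, 0.1424]
tool_rot: [0.001, 1.0, 0.0, -0.002]
contact_force: [-4.0, -1.1, 5.9]
gripper_width: -0.001
```

Emit:
jog_arm(
  targets=[
    [0.013, -0.001, 0, 0],
    [0.026, -0.001, 0, 0],
    [0.039, 0.001, 0, 0],
    [0.052, 0.005, 0, 0],
    [0.063, 0.011, 0, 0],
  ],
)

```text
time: 8.17
tool_pos: [0.5766, 0.1161, 0.1425]
tool_rot: [-0.0, 1.0, 0.0, -0.001]
contact_force: [-3.1, 1.9, 6.0]
gripper_width: -0.001
```

Emit:
jog_arm(
  targets=[
    [0.011, 0.007, 0, 0],
    [0.021, 0.016, 0, 0],
    [0.029, 0.026, 0, 0],
    [0.036, 0.037, 0, 0],
    [0.041, 0.049, 0, 0],
  ],
)

```text
time: 8.58
tool_pos: [0.618, 0.067, 0.1429]
tool_rot: [-0.001, 1.0, 0.0, -0.0]
contact_force: [-1.4, 3.2, 5.1]
gripper_width: -0.001
```

Emit:
jog_arm(
  targets=[
    [0, 0.001, 0, 0],
    [0, 0.001, 0, 0],
    [0, 0.001, 0, 0],
  ],
)

```text
time: 8.83
tool_pos: [0.6187, 0.0648, 0.1432]
tool_rot: [0.001, 1.0, -0.0, 0.001]
contact_force: [2.0, -2.8, 5.3]
gripper_width: 0.003
```

Back above the neck and still in contact. Now I'll lift, gently first, and move clear.

Emit:
jog_arm(
  targets=[
    [0, 0, -0.001, 0],
    [0, 0, -0.003, 0],
    [0, 0, -0.008, 0],
    [0, 0, -0.025, 0],
    [0, 0, -0.05, 0],
  ],
)

```text
time: 9.25
tool_pos: [0.6151, 0.0666, 0.1889]
tool_rot: [-0.0, 1.0, 0.0, -0.005]
contact_force: [-0.2, -0.8, -0.5]
gripper_width: 0.002
```

Emit:
jog_arm(
  targets=[
    [0, 0.02, -0.03, 0],
    [0, 0.055, -0.05, 0],
    [-0.01, 0.09, -0.05, 0],
    [-0.02, 0.125, -0.05, 0],
    [-0.03, 0.16, -0.05, 0],
  ],
)

```text
time: 9.67
tool_pos: [0.5871, -0.0945, 0.2426]
tool_rot: [-0.0, 1.0, 0.001, -0.001]
contact_force: [0.1, -0.3, -0.2]
gripper_width: 0.0
```

Emit:
jog_arm(
  targets=[
    [-0.01, 0.03, 0, 0],
    [-0.03, 0.06, 0, 0],
    [-0.05, 0.09, 0, 0],
    [-0.07, 0.11, 0, 0],
    [-0.07, 0.11, 0, 0],
  ],
)

```text
time: 10.08
tool_pos: [0.5149, -0.2062, 0.2417]
tool_rot: [-0.0, 1.0, -0.002, -0.002]
contact_force: [-0.2, -0.0, -0.1]
gripper_width: 0.002
```

Emit:
jog_arm(
  targets=[
    [0, 0, 0, 0],
    [0, 0, 0, 0],
    [0, 0, 0, 0],
    [0, 0, 0, 0],
    [0, 0, 0, 0],
  ],
)

```text
time: 10.5
tool_pos: [0.5187, -0.2029, 0.2427]
tool_rot: [-0.0, 1.0, 0.001, -0.0]
contact_force: [-0.1, -0.1, -0.8]
gripper_width: 0.001
```

```bash
python3 - <<'E'
from h import *
s=manip.state();print(s["time"],s["contact_force"],s["tool_pos"])
for n in("side","top"):
    a=cv2.imread(f"pics/{n}0.png");b=cams.grab_frame(n)[:,:,::-1].copy();cv2.imwrite(f"pics/{n}9.png",b)
    a,b=[cv2.cvtColor(i,cv2.COLOR_BGR2GRAY) for i in(a,b)]
    R=dict(base=(180,278,255,352),lid=(205,295,75,162),jar=(262,298,165,200),tongs=(155,190,138,238),beakers=(128,192,400,492),meter=(298,352,430,512)) if n=="top" else dict(base=(210,290,255,360),crucibles=(230,256,292,340))
    for k,(y0,y1,x0,x1) in R.items():
        r=cv2.matchTemplate(b[y0-10:y1+10,x0-10:x1+10],a[y0:y1,x0:x1],cv2.TM_CCOEFF_NORMED);_,v,_,l=cv2.minMaxLoc(r);print(n,k,round(v,3),l[0]-10,l[1]-10)
E
```

```text
10.5 [-0.07247957 -0.07216125 -0.75459941] [ 0.51865804 -0.2028517   0.24265101]
side base 0.968 0 0
side crucibles 0.97 0 0
top base 0.969 0 0
top lid 1.0 0 0
top jar 1.0 0 0
top tongs 0.999 0 0
top beakers 0.974 0 0
top meter 0.945 0 0
```

View pics/top9.png

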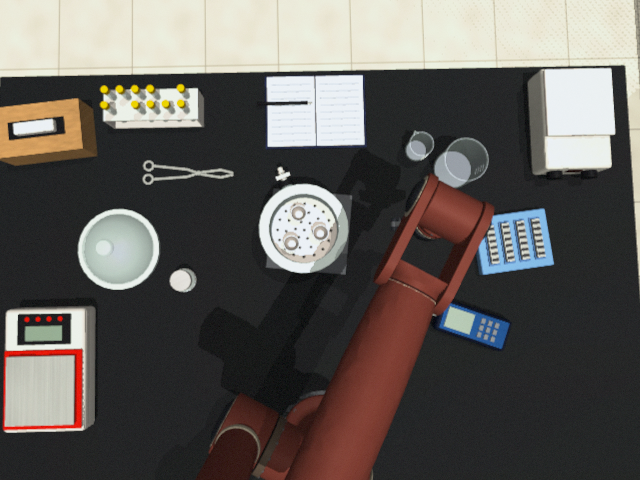

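The arm is clear. The base (304,228), crucibles and bystanders are where they started.

```bash
python3 -c "
from plant import manip
print(manip.job_done())"
```

```text
the job is handed in; nothing more can be done
None
```

I ran the shut fingertips once clockwise round the flange, from the neck back to the neck, then lifted clear and handed the job in. It took about 10.5 s of the 64 s allowed.

- **Contact:** at the end of each 40° stretch the vertical force read about 4.6 to 7.6 N (limit 20 N). The measured tool position was within about 2 mm of mid-width, judged from the flange position I found in the camera pictures. I had no force readings between those points.
- **Last checks:** matching the before and after pictures showed 0 pixels of shift for the base, crucibles, lid, jar, tongs, beakers and meter. The weakest match was the meter (0.945), the others 0.968 or better; the arm's shadow has moved. The force read about zero (noise of about 0.8 N) once clear.
- **Disagreements:** none of the checks failed or disagreed, and the hand-in itself reports no verdict.

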